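# Tip the card tray down onto its stop and ease it back

### The job

Without touching the two packs themselves, tip the little two-lane tray by pressing down on its lip until it is bedded on the rubber stop underneath - a firm but gentle press of about 10 N, never above 20 N - and keep it pressed there until both packs have slid all the way down against the wall beside the lip. Then let the tray come back up to level under your finger rather than letting it snap back, and leave it level with both packs still at that wall and everything else on the desk undisturbed.

Things in the scene. Friction and masses are not known exactly. Their poses are not given: they have to be found in the camera images.
- tray: shallow grey tray, 230 mm long (its x), 146 mm wide, walls 22 mm above the floor, split lengthwise into two lanes 70 mm wide. Origin on the hinge (= its y axis), mid-tray, 125 mm over the desk; floor's upper face 2 mm above the origin. A flat lip 90 mm wide juts out at the -x end, x = -115 to -190 mm. A spring holds it level; pressing the lip tips the -x end down.
- stand: fixed dark stand carrying the tray, 270 x 176 mm, origin at its foot below the hinge, axes as the level tray's; two side cheeks at mid-length rise 141 mm. A rubber-topped stop bar under the lip half is set differently each time and NOT measured: the tray beds on it anywhere between about 20 and 29 degrees; it must be felt.
- lip (a point): where to press: centre of the lip's black rubber pad (54 mm along tray x, 80 mm across), 160 mm from the hinge, 4 mm above the hinge plane; moves with the tray. Free swing takes 1 to 5 N here, then on the stop the push rises by about 2 to 6 N per mm. Let go suddenly, the tray snaps up at several rad/s; keep it below 2 rad/s.
- cards_mid (a point): centre of the thicker pack in the tray: plastic cards, 56 x 88 x 22 mm, lying flat in one of the two lanes (either), its 88 mm side (own y) along the lane; loose, starts at the end away from the lip. 0.11 to 0.23 kg. Against the wall beside the lip its centre lies at tray x = -67 mm
- tickets_mid (a point): centre of the thinner pack: banded paper tickets, 57 x 92 x 10 mm, lying flat in the other lane, its 92 mm side (own y) along the lane; loose, starts at the end away from the lip. 0.025 to 0.05 kg. Against the wall beside the lip its centre lies at tray x = -65 mm. Packs slide once the tray is tilted by 12 to 18 degrees
- coin_roll: bystander: paper-wrapped coin roll standing on the desk, 26 mm across, 52 mm high, origin at its foot
- tape: bystander: roll of brown packing tape lying flat, 93 mm across, 48 mm high, origin at the centre of its underside
- staple_tool: bystander: stapler on the desk, 151 mm long (own x), 30 mm wide, 49 mm high, origin at the centre of its underside
- cards: the thicker pack itself, origin at the centre of its underside, z up; axes as at cards_mid
- tickets: the thinner pack itself, origin at the centre of its underside, z up; axes as at tickets_mid
Mind the look-alikes: they are no part of the job. There is more than one size of the cards; the job needs the smaller.

How it is judged:
By the outcome, as a careful person would: the job done as asked, in the order asked, and still so for the second after the job is handed in, with the robot touching nothing.
It also fails if it takes over 51 s, if anything falls off the work surface, if the arm or the gripper's body presses on something with over 40 N, if the wrist force passes 120 N, or if a joint passes its speed limit or range.

### The arm

A 7-joint arm with a two-finger parallel gripper is mounted at the origin on a cart in front of the work surface, level with it; the furniture and walls round the work are solid. World frame = base frame: x ahead of the robot, y to its left, z up, the work surface at z = 0. Lengths are in m, angles in rad, forces in N, time in s.
With the tool pointing down it reaches from about 0.4 to 0.9 m from the base axis. Payload 5.5 kg.
Tool frame: the origin (TCP) lies midway between the tips of the shut fingers; the grasp point (between the pads) lies 19 mm behind it; z points along the fingers, y is the direction in which the jaws open and shut (so a half turn about z gives the same grasp; the last joint's range is limited). The gripper opens to 85 mm and grips with 20 to 120 N. Pads are 22 mm wide; open, the fingers measure 114 mm over their backs; the gripper's body (76 mm by 85 mm) begins 54 mm behind the grasp point. The pads swing forward as they close: fully open they stand 13 mm farther back than shut.
Start: joints at [-1.057, 0.501, -0.427, 1.55, 0.221, 1.138, -0.21], TCP at [0.161, 0.63, 0.231] pointing down, gripper open.
Joint ranges: [-2.88, 2.88], [-0.31, 2.03], [-1.54, 1.56], [0.2, 2.42], [-1.41, 4.55], [0.19, 2.02], [-2.57, 2.57]. Speed limits (rad/s): [2.57, 2.57, 3.14, 3.14, 3.14, 3.14, 3.14].

### API

Orientations are given as a 3x3 rotation matrix whose columns are the frame's x, y, z axes.
In Python, from rig import manip gives the robot as it stands.
- The arm moves only by the tool send_rows, never from a script. Its argument "moves" is one flat list of numbers, 7 for each row, row after row: the shift along the tool's x, y, z scaled (see below), then the turn, a rotation vector about the tool's x, y, z scaled (see below), then the closure, from 0 (fully open) to 1 (shut). In form: [x, y, z, ax, ay, az, claw, x, y, z, ax, ay, az, claw, ...]. A call has 1 to 10 rows; each row shifts and turns the commanded pose from where the row before left it, along the tool's axes as they then stand; what a row does not reach is not made up. The controller multiplies each number of a shift by 0.06 m and each number of a turn by 2 pi rad. A row lasts 1/8 s, in which the tool goes at most 62.5 mm and 10.7 degrees, less where a joint would pass 70% of its speed; a pose out of reach is approached as far as the arm can. A call with a number of a shift or a turn outside -1 to 1 is refused whole. A call with a gripper value outside its range is refused whole. The fingers move at their own pace and stop on an object; the grip force is fixed at half the most. Time passes only in rows, so rows that do not move let the fingers close. It gives the time, the measured TCP pose, the force and the opening at its end, in the units of the state.
- manip.read_state(): the state, without advancing time (a new reading comes with each control period).
- manip.camera(name): name is "side" or "top" or "wrist"; returns (picture, depth): 420x560x3 uint8, blue, green, red; 420x560 float32, m along the optical axis (not along the pixel's ray), 0 where there is no reading.
- manip.camera_info(name): a dict with "fx", "fy", "cx", "cy" (pixels), "k1" (the pictures are not rectified: a ray, as slopes to the right and down, at radius r is drawn at 1 + k1 r^2 times it, then the intrinsics apply), "pose" (4x4, takes a point from camera to world coordinates). Camera axes: x right, y down, z forward; pixel columns grow to the right and rows downward; lengths in m; the calibration is good to about 2 mm. A picture is of the moment at which its call begins: read the wrist's pose just before it. camera_info takes no time and is no camera call; for the wrist camera it gives the pose at the moment of the call.
- manip.hand_in(): hands the job in, once; it reports no verdict.
The state is a dict: "time": time; "joint_pos": joint angles; "qd": joint speeds; "tau": joint torques, N m; "ee_pos": TCP position; "tool_rot": TCP orientation; "contact_force": force on the tool from outside, world axes, zero at the start; "wrist_torque": the same for the moment, N m; "grip_width": finger opening in m.
Only numpy, scipy, OpenCV 4.12 (cv2) and the standard library are available. Lean on these libraries where they do the work, as an engineer would, in place of code of your own. Each camera call takes 0.05 s, during which the arm holds its last target.

## Working session

There is one attempt and no reset: what is moved stays moved. The work goes in short steps, Python scripts to look and compute and a tool call to move; the robot and the scene stay as the last step left them, time stands still between calls to the robot, and variables do not carry over. Pictures are saved under pics/ and viewed, and the job is handed in when it is done.

Besides the shell and the picture viewer there is one more tool, called after ">>>" as a command line: name --argument value ..., lists and objects as JSON in quotes. send_rows: Moves the arm, as the interface text tells. Its arguments: {"type":"object","properties":{"moves":{"type":"array"}},"required":["moves"]}

```bash
mkdir -p pics; ls; python3 - <<'E'
from rig import manip
import cv2,numpy as np
s=manip.read_state();print(s)
for n in("top","side"):
    p,d=manip.camera(n);cv2.imwrite(f"pics/{n}0.png",p);np.save(f"pics/{n}0.npy",d)
    i=manip.camera_info(n);print(n,i)
E
```

```text
pics
{'time': 0.0, 'joint_pos': array([-1.05678486,  0.50185274, -0.42678942,  1.55146938,  0.22080211,
        1.1383252 , -0.21029582]), 'qd': array([-0.00115774,  0.00054652, -0.00149615,  0.00070474, -0.00130512,
        0.00130267,  0.00057047]), 'tau': array([ 5.30033903e-04, -5.69512081e+01, -5.81613109e+00, -2.80932033e+01,
        1.06177566e-02,  1.21007083e-02,  7.53953145e-06]), 'ee_pos': array([0.1611923 , 0.62895877, 0.23024808]), 'tool_rot': array([[-9.68726767e-01,  2.48129295e-01, -5.50524703e-04],
       [ 2.48129899e-01,  9.68724869e-01, -1.91861021e-03],
       [ 5.72435716e-05, -1.99521071e-03, -9.99998008e-01]]), 'contact_force': array([ 0.46001729,  0.53318661, -0.5451549 ]), 'wrist_torque': array([ 1.34864460e-03,  1.02487754e-05, -2.44211893e-02]), 'grip_width': 0.08554651030058542}
top {'fx': 381.10416165891604, 'fy': 381.10416165891604, 'cx': 283.4440945189657, 'cy': 211.51021715015114, 'k1': -0.08333874241490306, 'pose': array([[ 0.01456027, -0.99732025,  0.071696  ,  0.46528025],
       [-0.99951896, -0.01255366,  0.02835931, -0.01294126],
       [-0.02738327, -0.07207444, -0.99702329,  1.30944466],
       [ 0.        ,  0.        ,  0.        ,  1.        ]])}
side {'fx': 464.939471253442, 'fy': 464.939471253442, 'cx': 275.8934046943857, 'cy': 212.9202527869985, 'k1': -0.01923164665152342, 'pose': array([[ 0.86505294, -0.29590145,  0.40512436,  0.04494639],
       [-0.50127044, -0.54245608,  0.67414342, -0.78598979],
       [ 0.02028216, -0.78624661, -0.61757988,  0.85032392],
       [ 0.        ,  0.        ,  0.        ,  1.        ]])}
```

View pics/top0.png

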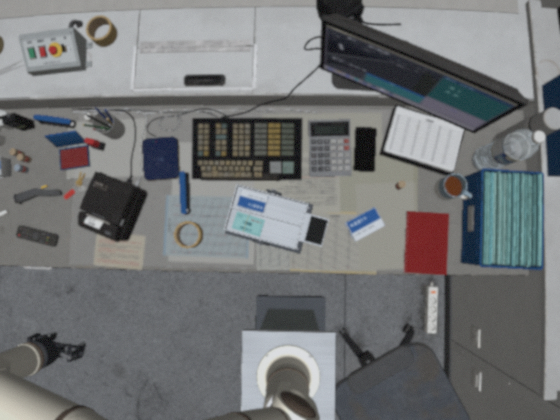

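View pics/side0.png

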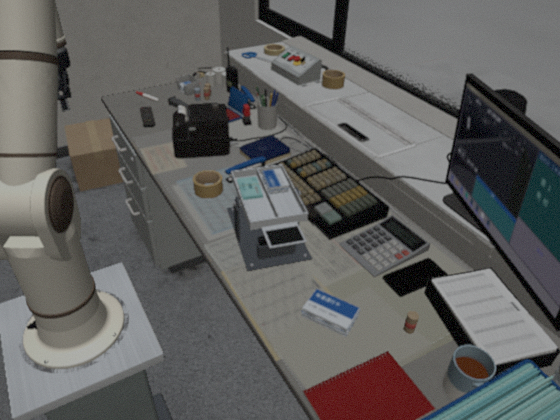

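```bash
cat > h.py <<'E'
import numpy as np,cv2
from rig import manip
def ray(n,uv):
    i=manip.camera_info(n);x=(uv[0]-i['cx'])/i['fx'];y=(uv[1]-i['cy'])/i['fy']
    a,b=x,y
    for _ in range(20):
        k=1+i['k1']*(a*a+b*b);a,b=x/k,y/k
    P=i['pose'];return P[:3,3],P[:3,:3]@np.array([a,b,1.])
def onz(n,uv,z):
    o,d=ray(n,uv);return o+d*(z-o[2])/d[2]
def proj(n,p):
    i=manip.camera_info(n);P=i['pose'];c=P[:3,:3].T@(np.array(p)-P[:3,3]);a,b=c[0]/c[2],c[1]/c[2]
    k=1+i['k1']*(a*a+b*b);return np.array([a*k*i['fx']+i['cx'],b*k*i['fy']+i['cy']])
E
python3 - <<'E'
import cv2
a=cv2.imread('pics/top0.png')[165:265,215:390];b=cv2.imread('pics/side0.png')[140:280,215:365]
cv2.imwrite('pics/topc.png',cv2.resize(a,None,fx=4.5,fy=4.5,interpolation=cv2.INTER_CUBIC))
cv2.imwrite('pics/sidec.png',cv2.resize(b,None,fx=4,fy=4,interpolation=cv2.INTER_CUBIC))
E
```

```text
(no output)
```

View pics/topc.png

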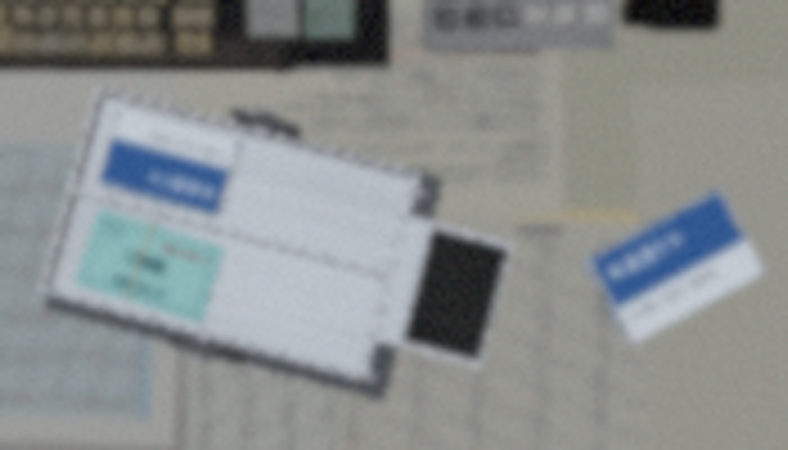

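View pics/sidec.png

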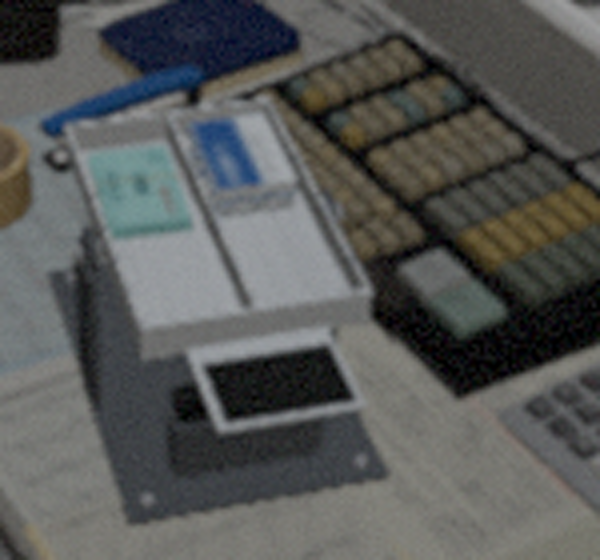

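In the tray: the card pack, white with a blue panel, at about top (252,205), and the teal tickets at about (248,223). The lip's black pad is at about top (316,231) and faces -y. The card pack on the desk at top (366,224) is the larger look-alike, because the job's pack lies in a tray lane. Next I measure the pad.

```bash
python3 - <<'E'
from h import *
def pad(n,box):
    p=cv2.imread(f'pics/{n}0.png');x0,y0,x1,y1=box
    m=(p[y0:y1,x0:x1].max(2)<55).astype(np.uint8)
    k,l,st,c=cv2.connectedComponentsWithStats(m)
    j=1+np.argmax(st[1:,4]);cn,_=cv2.findContours((l==j).astype(np.uint8),0,2)
    r=cv2.minAreaRect(cn[0]);b=cv2.boxPoints(r)+[x0,y0];return c[j]+[x0,y0],b,st[j]
c,b,st=pad('top',(300,205,335,255));print(c,st)
P=[onz('top',q,.129) for q in b];print(np.round(P,4),onz('top',c,.129))
d=np.load('pics/top0.npy')
for z in[.129]:
  print([np.linalg.norm(P[i]-P[i-1]) for i in range(4)])
e=[P[i]-P[i-1] for i in range(4)];e=min(e,key=np.linalg.norm) # short = tray x
print('short ang',np.degrees(np.arctan2(e[1],e[0])))
cs,bs,ss=pad('side',(255,215,315,255));print(cs,ss,onz('side',cs,.129), bs)
# tray corners top view, z=.149 rim (crop px/4.5+offset)
T=[(98,93),(430,175),(380,378),(45,297)]
W=[onz('top',(u/4.5+215,v/4.5+165),.147) for u,v in T];print(np.round(W,3))
print('len',[np.linalg.norm(W[i]-W[i-1]) for i in range(4)])
ax=(W[0]+W[3]-W[1]-W[2]);print('tray x ang',np.degrees(np.arctan2(ax[1],ax[0])));h=sum(W)/4;print('hinge',h)
u=ax/np.linalg.norm(ax);print('lip from hinge',h-.16*u)
E
```

```text
[315.79874214 229.94968553] [  7  13  19  25 318]
[[ 0.4659 -0.0505  0.129 ]
 [ 0.5334 -0.0682  0.129 ]
 [ 0.5225 -0.1102  0.129 ]
 [ 0.4551 -0.0924  0.129 ]] [ 0.49428399 -0.08023917  0.129     ]
[np.float64(0.043230796950328026), np.float64(0.06975629922781519), np.float64(0.04337939040491554), np.float64(0.06968102276378627)]
short ang 75.5330365653686
[284.18115942 235.41062802] [ 12  12  36  18 414] [ 0.49213847 -0.08259508  0.129     ] [[266.75675583 231.5405426 ]
 [300.         225.99999905]
 [302.18918991 239.13513184]
 [268.94594574 244.67567444]]
[[ 0.627  0.166  0.147]
 [ 0.573 -0.062  0.147]
 [ 0.435 -0.03   0.147]
 [ 0.487  0.199  0.147]]
len [np.float64(0.144271235823835), np.float64(0.2342916174768129), np.float64(0.1416934973347086), np.float64(0.23442624579446092)]
tray x ang 77.03462130635428
hinge [0.5306038 0.0678665 0.147    ]
lip from hinge [ 0.49470584 -0.08805443  0.147     ]
```

Both views put the lip at about (0.493,-0.082), with tray x at about 76.5° in world. The tool's y axis is already at 75.6°, so I can keep this orientation. I raise the tool a little, shut the fingers and cross over.

>>> send_rows --moves '[0,0,-0.7,0,0,0,1,-0.4,-0.5,0,0,0,0,1,-0.5,-0.6,0,0,0,0,1,-0.5,-0.6,0,0,0,0,1,-0.5,-0.6,0,0,0,0,1,-0.5,-0.6,0,0,0,0,1,-0.5,-0.6,0,0,0,0,1,-0.5,-0.6,0,0,0,0,1,-0.5,-0.6,0,0,0,0,1,-0.5,-0.6,0,0,0,0,1]'

```text
time: 1.35
ee_pos: [0.3384, 0.2545, 0.2731]
tool_rot: [[-0.969, 0.248, -0.0], [0.248, 0.969, -0.0], [0.0, -0.0, -1.0]]
contact_force: [0.7, 0.1, 0.2]
grip_width: -0.0001
```

>>> send_rows --moves '[-0.5,-0.6,0,0,0,0,1,-0.5,-0.6,0,0,0,0,1,-0.5,-0.6,0,0,0,0,1,-0.5,-0.6,0,0,0,0,1,-0.5,-0.6,0,0,0,0,1,-0.5,-0.6,0,0,0,0,1,-0.5,-0.6,0,0,0,0,1,-0.4,-0.58,0,0,0,0,1,0,0,0,0,0,0,1]'

```text
time: 2.48
ee_pos: [0.4938, -0.0836, 0.2729]
tool_rot: [[-0.967, 0.254, -0.001], [0.254, 0.967, -0.001], [0.0, -0.002, -1.0]]
contact_force: [0.4, 1.1, -0.2]
grip_width: 0.0003
```

```bash
python3 - <<'E'
from h import *
s=manip.read_state();print(s['joint_pos'],s['contact_force'])
i=manip.camera_info('wrist');p,d=manip.camera('wrist');cv2.imwrite('pics/w1.png',p);np.save('pics/w1.npy',d);np.save('pics/w1p.npy',i['pose'])
print(i)
print('lip px',proj('wrist',(.494,-.082,.129)))
q,_=manip.camera('side');cv2.imwrite('pics/s1.png',q)
E
```

```text
[-0.02938643  0.15896474  0.15903885  1.88618108 -0.02642838  1.09897707
  1.45358244] [ 0.43888373  1.13125716 -0.24649473]
{'fx': 297.3288140679823, 'fy': 297.3288140679823, 'cx': 275.87657545175153, 'cy': 212.05036928841517, 'k1': -0.04907333355202053, 'pose': array([[ 0.25302349,  0.92074079,  0.29701095,  0.41814497],
       [ 0.96745929, -0.24039964, -0.07893368, -0.06377371],
       [-0.00127613,  0.30731808, -0.95160599,  0.41691858],
       [ 0.        ,  0.        ,  0.        ,  1.        ]])}
lip px [275.33105598 198.99753488]
```

View pics/w1.png

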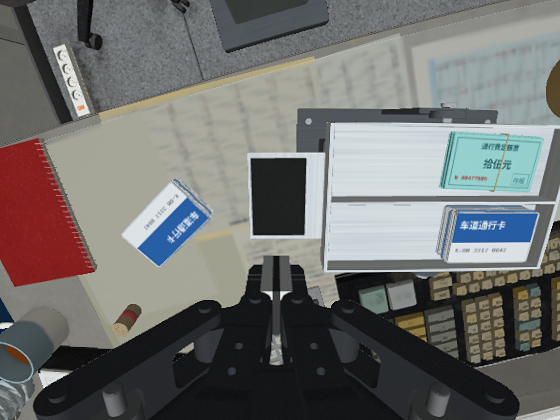

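View pics/s1.png

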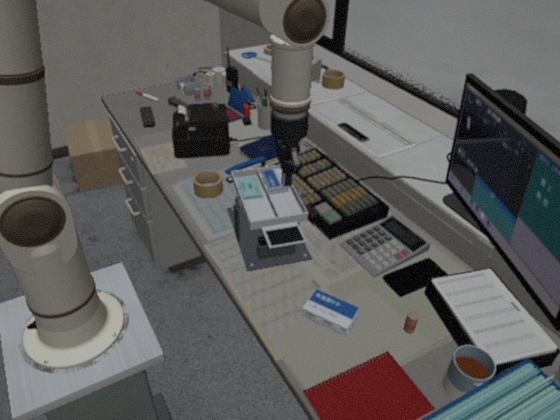

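The wrist view shows the black pad centred at about (278,196), the tray level, the tickets at (493,160) and the cards at (489,236). I'll refine the lip pose from this view.

```bash
python3 - <<'E'
from h import *
p=cv2.imread('pics/w1.png');x0,y0,x1,y1=235,145,320,248
m=(p[y0:y1,x0:x1].max(2)<60).astype(np.uint8)
k,l,st,c=cv2.connectedComponentsWithStats(m);j=1+np.argmax(st[1:,4])
cn,_=cv2.findContours((l==j).astype(np.uint8),0,2);b=cv2.boxPoints(cv2.minAreaRect(cn[0]))+[x0,y0]
P=[onz('wrist',q,.129) for q in b];print(st[j],np.round(P,4),'c',sum(P)/4)
print([np.linalg.norm(P[i]-P[i-1]) for i in range(4)])
e=min([P[i]-P[i-1] for i in range(4)],key=np.linalg.norm);print(np.degrees(np.arctan2(e[1],e[0])))
d=np.load('pics/w1.npy');i=manip.camera_info('wrist')
o,r=ray('wrist',(278,196));print('depth pt',o+r*np.median(d[190:202,272:284]))
e=[onz('wrist',q,.147) for q in((329,123),(326,271))];print(np.round(e,4))
E
```

```text
[  16   13   55   77 4038] [[ 0.4484 -0.0929  0.129 ]
 [ 0.4613 -0.0425  0.129 ]
 [ 0.5381 -0.0598  0.129 ]
 [ 0.5241 -0.1143  0.129 ]] c [ 0.4929758  -0.07737169  0.129     ]
[np.float64(0.07872276076830209), np.float64(0.05199330319430556), np.float64(0.07875023220970478), np.float64(0.05630231699733461)]
75.65173469498158
depth pt [ 0.49102769 -0.07689673  0.13074586]
[[ 0.4339 -0.0165  0.147 ]
 [ 0.5757 -0.0479  0.147 ]]
```

>>> send_rows --moves '[0,0.08,0.3,0,0,-0.004,1,0,0,0.5,0,0,0,1,0,0,0.5,0,0,0,1,0,0,0.5,0,0,0,1,0,0,0.3,0,0,0,1,0,0,0.1,0,0,0,1,0,0,0,0,0,0,1]'

```text
time: 3.45
ee_pos: [0.4947, -0.0742, 0.1414]
tool_rot: [[-0.975, 0.222, -0.0], [0.222, 0.975, 0.0], [0.0, 0.0, -1.0]]
contact_force: [0.5, -0.3, -0.1]
grip_width: -0.0001
```

>>> send_rows --moves '[0,-0.08,0.08,0,0,0,1,0,0,0.05,0,0,0,1,0,0,0.03,0,0,0,1,0,0,0.03,0,0,0,1]'

```text
time: 3.95
ee_pos: [0.4939, -0.0798, 0.1299]
tool_rot: [[-0.975, 0.224, 0.0], [0.224, 0.975, 0.0], [-0.0, 0.0, -1.0]]
contact_force: [-0.5, -1.0, -0.7]
grip_width: -0.0003
```

>>> send_rows --moves '[0,0,0.05,0,0,0,1,0,0,0.09,-0.0056,0,0,1,0,0,0.09,-0.0056,0,0,1,0,0,0.09,-0.0056,0,0,1,0,0,0.09,-0.0056,0,0,1]'

```text
time: 4.58
ee_pos: [0.4946, -0.0779, 0.1056]
tool_rot: [[-0.975, 0.221, 0.033], [0.223, 0.965, 0.139], [-0.001, 0.142, -0.99]]
contact_force: [-0.4, 2.0, 3.5]
grip_width: -0.0002
```

>>> send_rows --moves '[0,0,0.09,-0.0056,0,0,1,0,0,0.09,-0.0056,0,0,1,0,0,0.09,-0.0056,0,0,1,0,0,0.09,-0.0056,0,0,1,0,0,0.06,-0.004,0,0,1]'

```text
time: 5.2
ee_pos: [0.4957, -0.0735, 0.0808]
tool_rot: [[-0.975, 0.213, 0.069], [0.224, 0.929, 0.295], [-0.001, 0.303, -0.953]]
contact_force: [-1.3, 0.1, 3.7]
grip_width: 0.0001
```

>>> send_rows --moves '[0,0,0.024,-0.0014,0,0,1,0,0,0.024,-0.0014,0,0,1,0,0,0.024,-0.0014,0,0,1,0,0,0.024,-0.0014,0,0,1]'

```text
time: 5.7
ee_pos: [0.4958, -0.0721, 0.0752]
tool_rot: [[-0.975, 0.211, 0.076], [0.224, 0.918, 0.327], [-0.001, 0.335, -0.942]]
contact_force: [0.6, -2.0, 0.8]
grip_width: 0.0002
```

>>> send_rows --moves '[0,0,0.016,-0.001,0,0,1,0,0,0.016,-0.001,0,0,1]'

```text
time: 5.95
ee_pos: [0.4959, -0.0715, 0.0734]
tool_rot: [[-0.975, 0.21, 0.078], [0.224, 0.914, 0.338], [-0.0, 0.347, -0.938]]
contact_force: [0.4, -1.4, 1.4]
grip_width: 0.0001
```

>>> send_rows --moves '[0,0,0.016,-0.001,0,0,1,0,0,0.016,-0.001,0,0,1]'

```text
time: 6.2
ee_pos: [0.4959, -0.0707, 0.0716]
tool_rot: [[-0.975, 0.209, 0.08], [0.224, 0.91, 0.35], [-0.0, 0.359, -0.933]]
contact_force: [1.3, -1.8, 1.7]
grip_width: 0.0001
```

>>> send_rows --moves '[0,0,0.016,-0.001,0,0,1,0,0,0.016,-0.001,0,0,1]'

```text
time: 6.45
ee_pos: [0.496, -0.07, 0.0698]
tool_rot: [[-0.975, 0.208, 0.083], [0.224, 0.905, 0.361], [0.0, 0.371, -0.929]]
contact_force: [-0.4, -0.6, 1.3]
grip_width: -0.0003
```

>>> send_rows --moves '[0,0,0.016,-0.001,0,0,1,0,0,0.016,-0.001,0,0,1]'

```text
time: 6.7
ee_pos: [0.4961, -0.0693, 0.068]
tool_rot: [[-0.975, 0.207, 0.085], [0.224, 0.901, 0.373], [0.0, 0.382, -0.924]]
contact_force: [0.6, -2.5, 2.2]
grip_width: -0.0002
```

>>> send_rows --moves '[0,0,0.016,-0.001,0,0,1]'

```text
time: 6.82
ee_pos: [0.4962, -0.0689, 0.0671]
tool_rot: [[-0.975, 0.206, 0.087], [0.224, 0.898, 0.378], [0.0, 0.388, -0.922]]
contact_force: [0.2, -2.6, 2.1]
grip_width: 0.0
```

>>> send_rows --moves '[0,0,0.016,-0.001,0,0,1,0,0,0.016,-0.001,0,0,1]'

```text
time: 7.08
ee_pos: [0.4964, -0.0682, 0.0653]
tool_rot: [[-0.975, 0.205, 0.089], [0.224, 0.893, 0.39], [0.0, 0.4, -0.917]]
contact_force: [-0.2, -2.0, 1.0]
grip_width: -0.0
```

>>> send_rows --moves '[0,0,0.016,-0.001,0,0,1]'

```text
time: 7.2
ee_pos: [0.4965, -0.0678, 0.0644]
tool_rot: [[-0.975, 0.204, 0.091], [0.224, 0.891, 0.395], [0.0, 0.406, -0.914]]
contact_force: [0.5, -1.8, 0.7]
grip_width: -0.0002
```

>>> send_rows --moves '[0,0,0.016,-0.001,0,0,1]'

```text
time: 7.32
ee_pos: [0.4965, -0.0674, 0.0635]
tool_rot: [[-0.975, 0.204, 0.092], [0.224, 0.888, 0.401], [0.0, 0.411, -0.911]]
contact_force: [0.1, -1.6, -0.3]
grip_width: -0.0001
```

>>> send_rows --moves '[0,0,0.016,-0.001,0,0,1]'

```text
time: 7.45
ee_pos: [0.4966, -0.0671, 0.0627]
tool_rot: [[-0.975, 0.204, 0.093], [0.224, 0.886, 0.406], [0.0, 0.417, -0.909]]
contact_force: [-0.3, -1.9, 1.7]
grip_width: 0.0001
```

>>> send_rows --moves '[0,0,0.016,-0.001,0,0,1]'

```text
time: 7.58
ee_pos: [0.4967, -0.0667, 0.0619]
tool_rot: [[-0.975, 0.203, 0.095], [0.224, 0.883, 0.412], [0.0, 0.423, -0.906]]
contact_force: [-0.3, -3.0, 2.4]
grip_width: -0.0002
```

>>> send_rows --moves '[0,0,0.016,-0.001,0,0,1]'

```text
time: 7.7
ee_pos: [0.4968, -0.0665, 0.0612]
tool_rot: [[-0.975, 0.202, 0.096], [0.224, 0.881, 0.418], [-0.0, 0.428, -0.904]]
contact_force: [-1.7, -4.3, 5.8]
grip_width: -0.0001
```

The force has risen to about 7 N at about 25°, so the tray is meeting the stop. From here I use smaller steps.

>>> send_rows --moves '[0,0,0.012,0,0,0,1]'

```text
time: 7.82
ee_pos: [0.4969, -0.0663, 0.0607]
tool_rot: [[-0.975, 0.203, 0.096], [0.224, 0.881, 0.418], [0.0, 0.429, -0.904]]
contact_force: [-3.3, -4.7, 9.4]
grip_width: -0.0002
```

>>> send_rows --moves '[0,0,0,0,0,0,1]'

```text
time: 7.95
ee_pos: [0.4969, -0.0663, 0.0609]
tool_rot: [[-0.975, 0.202, 0.096], [0.224, 0.881, 0.417], [-0.0, 0.428, -0.904]]
contact_force: [-2.9, -5.0, 7.9]
grip_width: -0.0
```

It is holding at about 10 N normal. I check the packs while it stays pressed.

```bash
python3 - <<'E'
from h import *
p,_=manip.camera('side');cv2.imwrite('pics/s2.png',cv2.resize(p[130:280,205:375],None,fx=4,fy=4,interpolation=cv2.INTER_CUBIC))
i=manip.camera_info('wrist');p,d=manip.camera('wrist');cv2.imwrite('pics/w2.png',p);np.save('pics/w2.npy',d)
print(manip.read_state()['contact_force'],manip.read_state()['time'])
E
```

```text
[-2.25077899 -4.04493102  8.62200106] 8.05
```

View pics/s2.png

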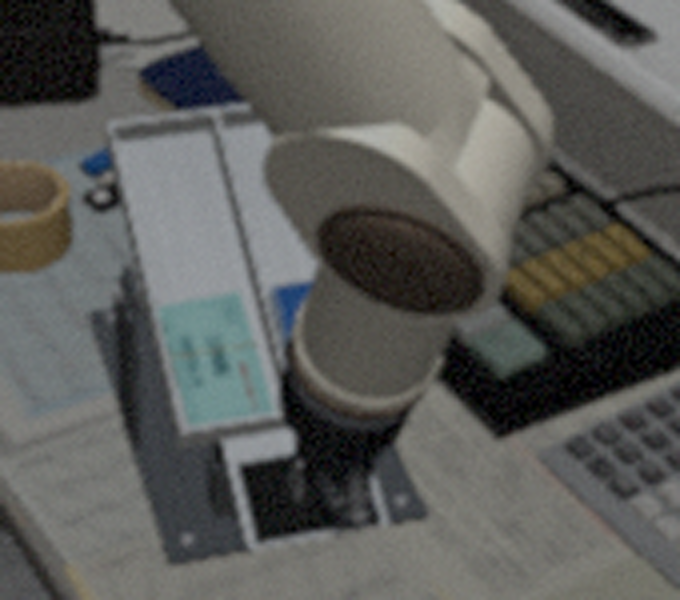

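View pics/w2.png

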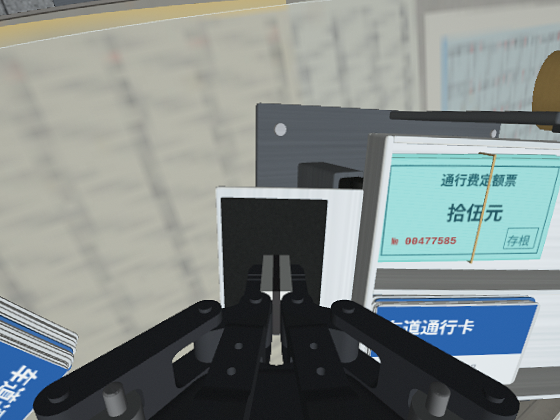

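>>> send_rows --moves '[0,0,0.003,0,0,0,1,0,0,0,0,0,0,1,0,0,0,0,0,0,1,0,0,0,0,0,0,1,0,0,0,0,0,0,1,0,0,0,0,0,0,1]'

```text
time: 8.8
ee_pos: [0.4969, -0.0663, 0.0608]
tool_rot: [[-0.975, 0.202, 0.096], [0.224, 0.881, 0.417], [-0.0, 0.428, -0.904]]
contact_force: [-2.8, -4.3, 8.4]
grip_width: 0.0
```

```bash
python3 - <<'E'
from h import *
s=manip.read_state();R=s['tool_rot'];n=-R[:,2];u=R[:,1];F=s['contact_force'];print('normal',F@n)
H=s['ee_pos']+.16*u-.004*n;print('hinge',H)
def t(uv,h):
    o,d=ray('wrist',uv);k=((H+h*n-o)@n)/(d@n);q=o+k*d-H;return np.round([q@u,q@R[:,0]],4)
print('tickets L',t((383,205),.012),'R',t((557,200),.012))
print('cards L',t((373,325),.024),'R',t((538,303),.024), t((524,382),.024))
print('wall inner rim', t((388,150),.024),'outer',t((371,150),.024))
E
```

```text
normal 9.655952260406096
hinge [0.52961052 0.07631881 0.12570339]
tickets L [-0.1081  0.0379] R [-0.0194  0.0407]
cards L [-0.1103 -0.022 ] R [-0.025  -0.0108] [-0.0162 -0.0649]
wall inner rim [-0.1131  0.0652] outer [-0.1203  0.0652]
```

Measured in tray x, the tickets span about -108 to -19 mm and the cards about -110 to -20 mm. Both are against the wall. I hold a little longer and compare pictures to confirm nothing is still moving.

>>> send_rows --moves '[0,0,0.002,0,0,0,1,0,0,0,0,0,0,1,0,0,0,0,0,0,1,0,0,0,0,0,0,1,0,0,0,0,0,0,1,0,0,0,0,0,0,1,0,0,0,0,0,0,1,0,0,0,0,0,0,1]'

```text
time: 9.8
ee_pos: [0.4969, -0.0662, 0.0607]
tool_rot: [[-0.975, 0.202, 0.096], [0.224, 0.881, 0.417], [-0.0, 0.428, -0.904]]
contact_force: [-2.9, -4.3, 8.9]
grip_width: 0.0002
```

```bash
python3 - <<'E'
from h import *
p,d=manip.camera('wrist');cv2.imwrite('pics/w3.png',p)
a=cv2.imread('pics/w2.png')
print('mean/max absdiff packs',cv2.absdiff(a,p)[140:400,370:560].mean(),cv2.absdiff(a,p)[140:400,370:560].max())
s=manip.read_state();print(s['time'],-s['contact_force']@s['tool_rot'][:,2])
E
```

```text
mean/max absdiff packs 1.9983805668016195 92
9.85 9.3097117844824
```

>>> send_rows --moves '[0,0,-0.03,0.001,0,0,1,0,0,-0.05,0.003,0,0,1,0,0,-0.06,0.0036,0,0,1,0,0,-0.06,0.0036,0,0,1,0,0,-0.06,0.0036,0,0,1,0,0,-0.06,0.0036,0,0,1,0,0,-0.06,0.0036,0,0,1,0,0,-0.06,0.0036,0,0,1]'

```text
time: 10.85
ee_pos: [0.4946, -0.0747, 0.0849]
tool_rot: [[-0.975, 0.214, 0.061], [0.223, 0.937, 0.27], [0.001, 0.277, -0.961]]
contact_force: [-1.0, 1.1, 1.5]
grip_width: -0.0002
```

>>> send_rows --moves '[0,0,-0.06,0.0036,0,0,1,0,0,-0.06,0.0036,0,0,1,0,0,-0.06,0.0036,0,0,1,0,0,-0.06,0.0036,0,0,1,0,0,-0.06,0.0036,0,0,1,0,0,-0.06,0.0036,0,0,1,0,0,-0.06,0.0036,0,0,1,0,0,-0.06,0.0036,0,0,1]'

```text
time: 11.85
ee_pos: [0.4936, -0.0809, 0.1131]
tool_rot: [[-0.975, 0.223, 0.022], [0.224, 0.97, 0.096], [-0.0, 0.099, -0.995]]
contact_force: [0.5, 0.4, 1.6]
grip_width: -0.0005
```

>>> send_rows --moves '[0,0,-0.05,0.0031,0,0,1,0,0,-0.05,0.0031,0,0,1,0,0,-0.04,0.0025,0,0,1,0,0,-0.04,0.0025,0,0,1]'

```text
time: 12.35
ee_pos: [0.4933, -0.0816, 0.1237]
tool_rot: [[-0.975, 0.224, 0.007], [0.224, 0.974, 0.028], [-0.0, 0.029, -1.0]]
contact_force: [-0.0, 0.2, 0.8]
grip_width: -0.0
```

>>> send_rows --moves '[0,0,-0.02,0.0012,0,0,1,0,0,-0.02,0.0012,0,0,1,0,0,-0.02,0.0012,0,0,1]'

```text
time: 12.72
ee_pos: [0.4933, -0.0818, 0.1272]
tool_rot: [[-0.975, 0.224, 0.001], [0.224, 0.975, 0.007], [0.0, 0.007, -1.0]]
contact_force: [1.0, 0.7, 0.3]
grip_width: -0.0003
```

>>> send_rows --moves '[0,0,-0.02,0.0012,0,0,1,0,0,-0.02,0,0,0,1,0,0,-0.02,0,0,0,1]'

```text
time: 13.1
ee_pos: [0.493, -0.0819, 0.1307]
tool_rot: [[-0.975, 0.224, -0.001], [0.224, 0.975, -0.0], [0.001, -0.0, -1.0]]
contact_force: [0.1, 0.2, -0.9]
grip_width: -0.0
```

Contact has ended at level height. I lift slowly, then back away and look.

>>> send_rows --moves '[0,0,-0.04,0,0,0,1,0,0,-0.08,0,0,0,1,0,0,-0.3,0,0,0,1,0,0,-0.6,0,0,0,1,0,0,-0.8,0,0,0,1,0,0,-0.6,0,0,0,1,0,0,0,0,0,0,1]'

```text
time: 13.98
ee_pos: [0.4954, -0.0821, 0.2795]
tool_rot: [[-0.975, 0.224, 0.007], [0.224, 0.975, -0.0], [-0.007, 0.001, -1.0]]
contact_force: [0.6, 0.3, -0.8]
grip_width: -0.0002
```

```bash
python3 - <<'E'
from h import *
p,d=manip.camera('wrist');cv2.imwrite('pics/w4.png',p);np.save('pics/w4.npy',d)
q,_=manip.camera('side');cv2.imwrite('pics/s4.png',q)
a=cv2.imread('pics/side0.png');m=cv2.absdiff(a,q).max(2);cv2.imwrite('pics/sdiff.png',np.hstack([m[100:400,180:560]*2]))
E
```

```text
(no output)
```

View pics/w4.png

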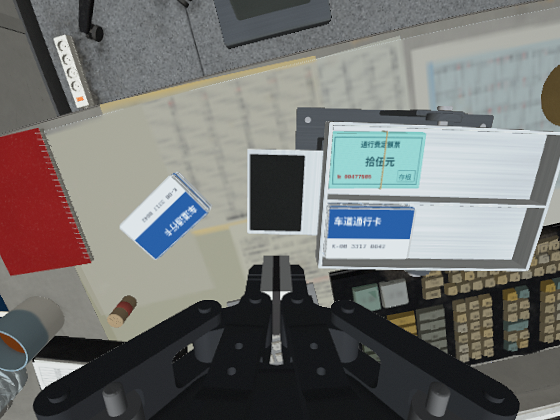

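View pics/s4.png

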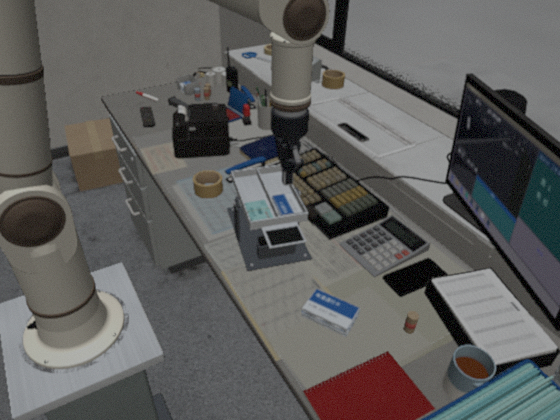

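Both packs are at the lip wall, the tickets at wrist (378,160) and the cards at (370,235). The bystanders look unmoved. Last, a numeric check that the tray is level.

```bash
python3 - <<'E'
from h import *
d=np.load('pics/w4.npy')
for uv in((260,190),(300,190),(275,215),(450,160),(530,170),(450,240),(520,235)):
    o,r=ray('wrist',uv);z=np.median(d[uv[1]-3:uv[1]+4,uv[0]-3:uv[0]+4]);print(uv,np.round(o+r*z,4))
H=np.array([.5296,.0763,.125]);u=np.array([.228,.974,0])
for n,a,h in(('tick',(331,160),.137),('tickR',(424,158),.137),('card',(328,236),.149),('cardR',(413,232),.149)):print(n,np.round((onz('wrist',a,h)-H)@u,4))
b=cv2.imread('pics/side0.png');c=cv2.imread('pics/s4.png')
for n,(x0,y0,x1,y1) in dict(pad=(255,215,315,262),tape=(185,165,228,200),coin=(400,308,422,336),stap=(170,90,270,125),cardsbig=(298,285,362,335)).items():
    print(n,cv2.absdiff(b,c)[y0:y1,x0:x1].mean())
s=manip.read_state();print(s['time'],s['contact_force'])
E
```

```text
(260, 190) [ 0.4828 -0.0959  0.1272]
(300, 190) [ 0.4919 -0.0565  0.1269]
(275, 215) [ 0.5123 -0.0871  0.1269]
(450, 160) [0.4953 0.0973 0.1251]
(530, 170) [0.5241 0.1818 0.1248]
(450, 240) [0.5842 0.0936 0.1245]
(520, 235) [0.5955 0.1715 0.1268]
tick -0.1101
tickR -0.0205
card -0.1107
cardR -0.0262
pad 4.693144208037825
tape 3.1765227021040974
coin 3.042207792207792
stap 4.457142857142857
cardsbig 2.958125
14.075 [-0.614596    0.10332939 -0.27000001]
```

```bash
python3 -c "
from rig import manip
print(manip.hand_in())"
```

```text
the job is handed in; nothing more can be done
None
```

I pressed the tray's lip down onto its stop, both packs slid to the lip wall, and I let the tray back up to level. The job is handed in at about 14 s of the 51 s allowed.

- **Press:** The tray bedded on the stop at about 25°. I held it there for about 2 s at about 9–10 N. The highest reading at the end of any move was about 11 N, against the 20 N limit.
- **Return:** I brought it up under the finger at about 0.2 rad/s, then withdrew to about 28 cm above the desk, touching nothing. I lost clear contact force over the last few mm, where the readings were within noise.
- **Packs:** In the last wrist picture the tickets span tray x of about -110 to -20 mm and the cards about -111 to -26 mm. Both are against the wall, and the arm never touched either one.
- **Level:** The depth readings agree with a level tray to about 2 mm. They all came out about 2 mm low, which is within the calibration.
- **Surroundings:** The side pictures from before and after show nothing beyond image noise on the tape, the coin roll, the larger card pack and the stapler area. I did not pick out the stapler itself.

No check failed or disagreed beyond that 2 mm offset.

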